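# Put a heat sink away in the small-parts drawer and shut it

### The arm

A 6-joint arm with a two-finger parallel gripper is mounted at the origin on the work surface. World frame = base frame: x ahead of the robot, y to its left, z up, the work surface at z = 0. Lengths are in m, angles in rad, forces in N, time in s.
With the tool pointing down it reaches from about 0.425 to 1.125 m from the base axis. Payload 14.9 kg.
Tool frame: the origin (TCP) lies on the centre line of the jaws, within the pads' length; the fingertips stand 14 mm ahead of it and the grasp point (between the pads) lies 5 mm behind it (r.finger_overhang is the x of the fingertips in the tool frame, in m); x points along the fingers, y is the direction in which the jaws open and shut, and the axes are right-handed (so a half turn about x gives the same grasp; the last joint's range is limited). The gripper opens to 91 mm and grips with 3 to 60 N. Pads are 32 mm wide; open, the fingers measure 118 mm over their backs; the gripper's body (76 mm by 178 mm) begins 60 mm behind the grasp point.
Start: joints at [1.263, 0.379, 1.734, -0, 1.028, -0.033], TCP at [0.19, 0.674, 0.228] pointing down, gripper open.
Joint ranges: [-2.77, 2.77], [-0.74, 2.19], [0, 2.66], [-1.06, 4.2], [0.31, 2.87], [-3.08, 3.08]. Speed limits (rad/s): [1.89, 1.89, 2.39, 3.14, 3.14, 3.14].

### API

Orientations are given as a 3x3 rotation matrix whose columns are the frame's x, y, z axes.
In Python, from bench import r gives the robot as it stands.
- The arm moves only by the tool move_arm, never from a script. Its argument "motion" is a list of rows, each a list of 7 numbers: the shift along the tool's x, y, z in mm, then the turn, a rotation vector about the tool's x, y, z in rad, then the finger opening in mm, from 0 to 91.2. In form: [[dx, dy, dz, rx, ry, rz, jaw], ...]. A call has 1 to 5 rows; each row is the pose to reach, as a shift and turn from the pose measured when the call began, along the tool's axes at that moment; what a row does not reach only later rows make up. A row lasts 1/12 s, in which the tool goes at most 41.7 mm and 7.16 degrees, less where a joint would pass 70% of its speed; a pose out of reach is approached as far as the arm can. A call with a gripper value outside its range is refused whole. The fingers move at their own pace and stop on an object; "force" is the grip in N (left out, the last holds). Time passes only in rows, so rows that repeat a pose let the fingers close. It gives the time, the measured TCP pose, the force and the opening at its end, in the units of the state.
- r.observe(): the state, without advancing time (a new reading comes with each control period).
- r.read_camera(name): name is "scene" or "top"; returns the picture (384x512x3 uint8, blue, green, red); there is no depth.
- r.get_calibration(name): a dict with "K" (3x3 intrinsics, pixels), "distortion" ([k1, k2, p1, p2, k3] as OpenCV has them; the pictures are not rectified), "position" and "rotation" of the camera in the world. Camera axes: x right, y down, z forward; pixel columns grow to the right and rows downward; lengths in m; the calibration is good to about 2 mm. A picture is of the moment at which its call begins. get_calibration takes no time and is no camera call.
- r.close_job(): hands the job in, once; it reports no verdict.
The state is a dict: "time": time; "joint_positions": joint angles; "qvel": joint speeds; "joint_efforts": joint torques, N m; "eef_pos": TCP position; "tcp_rot": TCP orientation; "contact_force": force on the tool from outside, world axes, zero at the start; "wrist_torque": the same for the moment, N m; "finger_gap": finger opening in m.
Only numpy, scipy, OpenCV 4.12 (cv2) and the standard library are available. Lean on these libraries where they do the work, as an engineer would, in place of code of your own. Each camera call takes 0.05 s, during which the arm holds its last target.

### The job

One drawer of the small-parts row has been left open. Set the finned heat sink down inside that drawer without letting it fall, let go of it, then push the drawer fully shut. Leave the plain smooth-sided relay can where it stands.

Things in the scene. Friction and masses are not known exactly. Their poses are not given: they have to be found in the camera images.
- heat_sink: The part to put away: bare aluminium heat sink, 32 x 32 mm in plan, 45 mm tall, 40 to 85 g, standing on the bench. Solid 8 mm base plate; five upright fins, 3 mm thick, 37 mm tall, run along its x. Either pair of opposite sides, 32 mm apart, can be gripped from above. Origin: centre of the underside; z up.
- drawer (a joint): Slide of the open drawer, m: 0 fully shut, starts 0.10 to 0.14 open, stop at 0.15. Friction 1.5 N, no spring or latch. Clear drawer in a fixed grey steel case 110 mm wide, 180 deep, top 82 mm above the bench, one of three in a row facing the robot (turned up to 9 degrees); the others stay shut. Shut, its front is flush with the case front, which is at x = (joint - 59 mm) from drawer_floor.
- drawer_floor (a point): Point to set the part down: on the drawer's inner floor, centre line, 21 mm above the bench; moves with the drawer. x: the way it slides in, y: width, z up. Inside: x -55 (front) to +108 mm, y -46 to 46; sides 26 mm high, front 46. White pull on the front, 44 mm wide at y = 0: flat outer face at x = -73 mm, z = 18 to 34 mm; push it towards +x.
- relay: Bystander, leave alone: relay in a plain smooth aluminium can on a black foot, 32 x 32 x 45 mm like the heat sink but with flat unbroken sides and top, loose on the bench. Origin: centre of the underside. (A fixed circuit board on a steel block, 90 x 70 mm, 42 mm tall, also stands near, 40 mm or more clear of both.)
There are look-alikes about, which are no part of the job. Leave any pink or turquoise look-alike of the heat_sink alone.

How it is judged:
On the way:
1. the heat sink is inside the open drawer and has been let go (x of heat_sink in the frame of drawer_floor between -0.055 and 0.108 m and y of heat_sink in the frame of drawer_floor between -0.046 and 0.046 m and z of heat_sink in the frame of drawer_floor between -0.01 and 0.025 m and contact force between heat_sink and the fingers below 0.1 N), for 0.2 s.
At the end, for the whole second after the job is handed in: The drawer is shut to within 10 mm, the heat sink lies at rest inside it on its floor (any way round, upright or tipped), and the relay is within 30 mm of where it stood (value of joint drawer below 0.01 m and x of heat_sink in the frame of drawer_floor between -0.055 and 0.108 m and y of heat_sink in the frame of drawer_floor between -0.046 and 0.046 m and z of heat_sink in the frame of drawer_floor between -0.01 and 0.025 m and linear speed of heat_sink below 0.03 m/s and distance of relay from where it was at the start of the episode below 0.03 m); the robot touches nothing.
It fails at once if the heat sink is dropped (falls free faster than 1 m/s, a fall of about 50 mm) (linear speed of heat_sink above 1 m/s and contact force between heat_sink and the fingers below 0.05 N).
It fails at once if the relay is moved by more than 30 mm (distance of relay from where it was at the start of the episode above 0.03 m).
It also fails if it takes over 48 s, if anything falls off the work surface, if the arm or the gripper's body presses on something with over 40 N, if the wrist force passes 120 N, or if a joint passes its speed limit or range.

## Working session

There is one attempt and no reset: what is moved stays moved. The work goes in short steps, Python scripts to look and compute and a tool call to move; the robot and the scene stay as the last step left them, time stands still between calls to the robot, and variables do not carry over. Pictures are saved under pics/ and viewed, and the job is handed in when it is done.

Besides the shell and the picture viewer there is one more tool, called after "Call:" by a JSON object that holds its "api" and its "payload". move_arm: Moves the arm, as the interface text tells. Its arguments: {"type":"object","properties":{"motion":{"type":"array"},"force":{"type":"number"}},"required":["motion"]}

```bash
ls; mkdir -p pics
python3 - <<'E'
from bench import r
import cv2,json
for n in("scene","top"):
    im=r.read_camera(n); cv2.imwrite(f"pics/{n}0.png",im)
    c=r.get_calibration(n); print(n,c)
print(r.observe())
E
```

```text
pics
scene {'K': array([[446.5626741 ,   0.        , 246.1342084 ],
       [  0.        , 446.5626741 , 186.19968678],
       [  0.        ,   0.        ,   1.        ]]), 'distortion': array([-0.01668243,  0.        ,  0.        ,  0.        ,  0.        ]), 'position': array([1.08571246, 0.27441056, 0.81672849]), 'rotation': array([[-0.44011367,  0.71590952, -0.54200878],
       [ 0.89792337,  0.35478068, -0.26050774],
       [ 0.00579427, -0.60133537, -0.79897572]])}
top {'K': array([[471.79623469,   0.        , 255.14917744],
       [  0.        , 471.79623469, 197.79183776],
       [  0.        ,   0.        ,   1.        ]]), 'distortion': array([0.03250798, 0.        , 0.        , 0.        , 0.        ]), 'position': array([0.46904011, 0.0259884 , 1.28856776]), 'rotation': array([[-0.00236312, -0.99769329,  0.06784183],
       [-0.99998054,  0.00274939,  0.00560085],
       [-0.00577445, -0.06782727, -0.99768037]])}
{'time': 0.1, 'joint_positions': array([ 1.26266570e+00,  3.79346408e-01,  1.73468643e+00,  1.39320552e-05,
        1.02849546e+00, -3.32918445e-02]), 'qvel': array([ 0.00037466,  0.00020846, -0.00137346,  0.00140763, -0.00039316,
        0.00245547]), 'joint_efforts': array([ 1.59901621e-03, -7.65040040e+01, -4.35294056e+01,  6.52726181e-02,
        3.97801981e-02, -2.95699533e-05]), 'eef_pos': array([0.18987452, 0.67342501, 0.22737844]), 'tcp_rot': array([[-2.95132085e-04,  2.71398565e-01,  9.62467003e-01],
       [-8.87960928e-04,  9.62466594e-01, -2.71398722e-01],
       [-9.99999562e-01, -9.34731564e-04, -4.30634514e-05]]), 'contact_force': array([-0.0148676 ,  0.48090682, -0.55911799]), 'wrist_torque': array([-0.00821813, -0.01170304, -0.01610664]), 'finger_gap': 0.09150546155884348}
```

View pics/scene0.png

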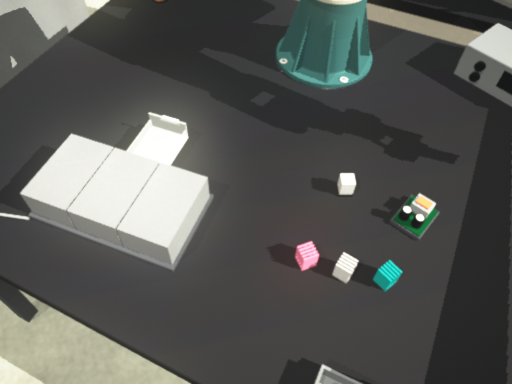

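View pics/top0.png

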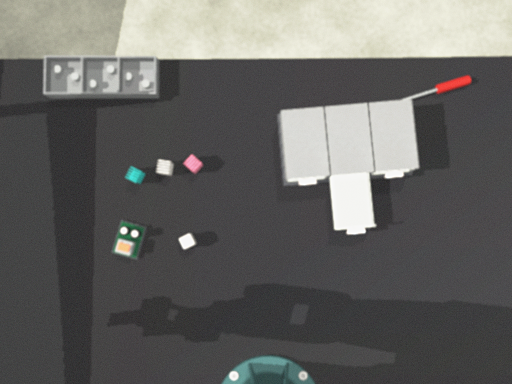

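The scene image shows a drawer row with its middle drawer open (pull at scene (168,121), top (356,232)). Things that could be taken for the heat sink:
- Bare finned block: scene (346,267), top (164,168).
- Plain can: scene (347,184), top (187,241). This is the relay.
- Pink look-alike: scene (307,256), top (193,163).
- Turquoise look-alike: scene (388,275), top (135,175).

I choose the bare finned one and will check it in a crop.

Run:
```python
import cv2,numpy as np
s=cv2.imread("pics/scene0.png");t=cv2.imread("pics/top0.png")
a=cv2.resize(s[225:305,280:420],None,fx=5.5,fy=5.5,interpolation=cv2.INTER_CUBIC)
cv2.imwrite("pics/c1.png",a)
b=cv2.resize(t[145:195,115:215],None,fx=8,fy=8,interpolation=cv2.INTER_CUBIC)
cv2.imwrite("pics/c2.png",b)
b=cv2.resize(t[90:245,270:430],None,fx=3.8,fy=3.8,interpolation=cv2.INTER_CUBIC)
cv2.imwrite("pics/c3.png",b)
```

```text
(no output)
```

View pics/c1.png

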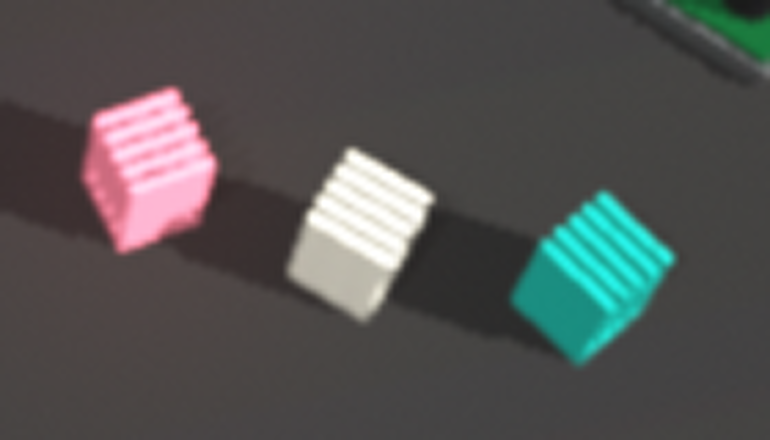

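View pics/c2.png

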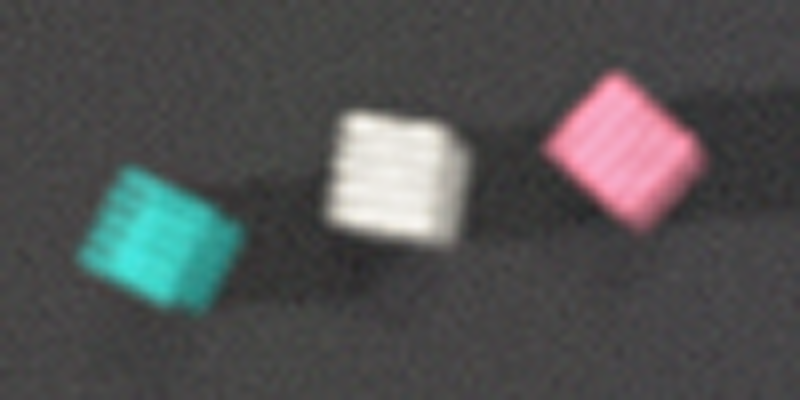

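View pics/c3.png

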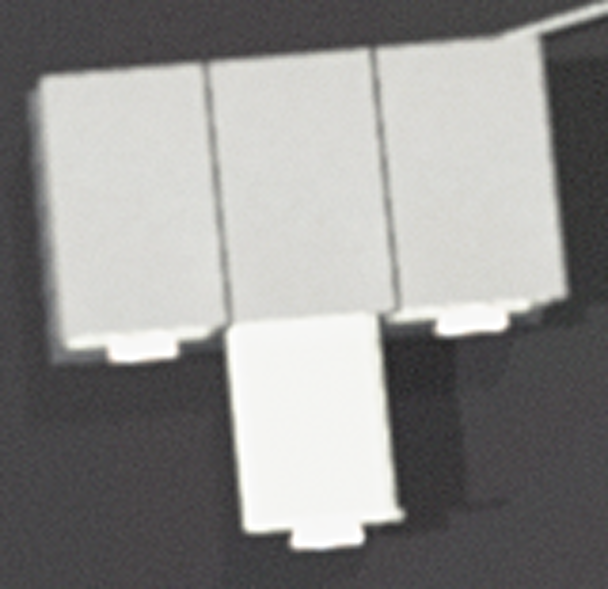

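The crops confirm it: the bare block with five fins is the middle one, between pink and turquoise. Next I'll localise its corners, the relay and the drawer.

```bash
cat > h.py <<'E'
from bench import r
import cv2,numpy as np
def back(n,px,z):
    c=r.get_calibration(n)
    u=cv2.undistortPoints(np.array(px,float).reshape(-1,1,2),c["K"],c["distortion"]).reshape(-1,2)
    d=np.c_[u,np.ones(len(u))]@c["rotation"].T
    p=c["position"]; return p+d*((z-p[2])/d[:,2])[:,None]
def crop(px,s,ox,oy): return (np.array(px,float)+.5)/s-.5+[ox,oy]
E
python3 - <<'E'
from h import *
np.set_printoptions(precision=4,suppress=True)
a=back("scene",crop([(350,150),(435,198),(405,265),(310,212)],5.5,280,225),.045)
b=back("top",crop([(343,110),(445,122),(433,240),(327,218)],8,115,145),.045)
def d(p,n):
    print(n,p[:,:2].tolist(),p.mean(0))
    for i in range(4):
        v=p[(i+1)%4]-p[i];print('  edge',np.linalg.norm(v),np.degrees(np.arctan2(v[1],v[0])))
d(a,"scene");d(b,"top")
t=back("top",crop([(40,75),(540,40),(567,298),(62,347)],3.8,270,90),.082);d(t,"case")
t=back("top",crop([(207,62),(373,48),(397,305),(228,322)],3.8,270,90),.082);d(t,"mid")
print(back("top",crop([(290,548),(363,546)],3.8,270,90),.055))
print(back("top",crop([(243,532),(402,520)],3.8,270,90),.067))
print("relay",back("top",[(187,241)],.045),back("scene",[(347,178)],.045))
print("pcb",back("top",[(115,218),(146,224),(138,259),(112,253)],.045)[:,:2])
print("pink,turq",back("top",[(193,162),(134,174)],.045))
E
```

```text
scene [[0.6220867944591386, 0.2632426227047156], [0.6270132878518534, 0.2961868628873673], [0.6563488588809195, 0.29471904893442613], [0.6515829958590895, 0.25857910839342946]] [0.6393 0.2782 0.045 ]
  edge 0.03331055836158716 81.49499229411232
  edge 0.02937226932672778 -2.864422438955982
  edge 0.03645282914465792 -97.51238809495833
  edge 0.029862589686060995 171.015586660333
top [[0.6594139509562131, 0.29224125060408607], [0.655325743268057, 0.25838301412229153], [0.6159457642843297, 0.2619961869267605], [0.6233609702624048, 0.29714685540283237]] [0.6385 0.2774 0.045 ]
  edge 0.034104158393935206 -96.88484064306374
  edge 0.039545388637283144 174.75770292434373
  edge 0.035924292254851616 78.08782974316865
  edge 0.036385194452546225 -7.748454455882057
case [[0.7806635076072072, -0.03261408921149484], [0.8026429224272982, -0.37214797843903036], [0.6262070597410152, -0.38629810445074736], [0.5942268947373026, -0.04643560724156628]] [ 0.7009 -0.2094  0.082 ]
  edge 0.3402445541221931 -86.29617813309973
  edge 0.17700237204060393 -175.41470237421865
  edge 0.3413638058771394 95.37555347841521
  edge 0.18694824144414476 4.239878677131295
mid [[0.7890617879730406, -0.1464318519945582], [0.7980034065421275, -0.2592487085283338], [0.6219480612758364, -0.27245499958726244], [0.6108345727923278, -0.1586073075155138]] [ 0.705  -0.2092  0.082 ]
  edge 0.11317064840672052 -85.46833435288532
  edge 0.17654996663937983 -175.7101540687564
  edge 0.11438883956198163 95.57538661913195
  edge 0.17864260955386563 3.908045383810079
[[ 0.4583 -0.203   0.055 ]
 [ 0.4596 -0.2528  0.055 ]]
[[ 0.4693 -0.1692  0.067 ]
 [ 0.4772 -0.2767  0.067 ]]
relay [[0.4404 0.2122 0.045 ]] [[0.4434 0.2116 0.045 ]]
pcb [[0.5013 0.4019]
 [0.4853 0.3203]
 [0.394  0.3398]
 [0.4098 0.4079]]
pink,turq [[0.6493 0.1978 0.045 ]
 [0.6177 0.3538 0.045 ]]
```

```bash
cat >> h.py <<'E'
def go(x,y,z,yaw):
    o=r.observe();R=o["tcp_rot"];yaw=np.radians(yaw)
    Y=np.array([np.cos(yaw),np.sin(yaw),0]);X=np.array([0,0,-1.]);T=np.c_[X,Y,np.cross(X,Y)]
    from scipy.spatial.transform import Rotation as Q
    d=R.T@(np.array([x,y,z])-o["eef_pos"])*1000
    print("t",o["time"],"shift",d.round(1),"turn",Q.from_matrix(R.T@T).as_rotvec().round(3),"gap",o["finger_gap"],"F",o["contact_force"].round(2))
E
python3 -c "
from h import *
go(.639,.278,.15,82.5)"
```

```text
t 0.1 shift [  77.6 -258.6  539.6] turn [-0.144 -0.     0.001] gap 0.09150546155884348 F [-0.01  0.48 -0.56]
```

Call:
{"api": "move_arm", "payload": {"motion": [[0,-17,36,-0.03,0,0,62],[0,-34,72,-0.06,0,0,62],[0,-52,108,-0.09,0,0,62],[0,-69,144,-0.12,0,0,62],[0,-86,180,-0.144,0,0,62]]}}

```text
time: 0.52
eef_pos: [0.3407, 0.5402, 0.2272]
tcp_rot: [[-0.001, 0.128, 0.992], [-0.001, 0.992, -0.128], [-1.0, -0.001, -0.0]]
contact_force: [0.9, 1.0, 0.3]
finger_gap: 0.0625
```

```bash
python3 -c "
from h import *
go(.639,.278,.15,82.5)"
```

```text
t 0.5167 shift [  77.4 -221.6  329.6] turn [ 0.002 -0.     0.001] gap 0.06245805619847192 F [0.88 0.97 0.32]
```

Call:
{"api": "move_arm", "payload": {"motion": [[5,-22,33,0,0,0,62],[10,-44,66,0,0,0,62],[15,-66,99,0,0,0,62],[20,-88,132,0,0,0,62],[25,-110,165,0,0,0,62]]}}

```text
time: 0.93
eef_pos: [0.4912, 0.4082, 0.2019]
tcp_rot: [[-0.001, 0.128, 0.992], [-0.002, 0.992, -0.128], [-1.0, -0.002, -0.001]]
contact_force: [0.7, 0.5, -0.3]
finger_gap: 0.0619
```

```bash
python3 -c "
from h import *
go(.639,.278,.15,82.5)"
```

```text
t 0.9333 shift [  52.  -110.1  163.3] turn [ 0.002 -0.001  0.002] gap 0.06192362478103855 F [ 0.67  0.53 -0.34]
```

Call:
{"api": "move_arm", "payload": {"motion": [[10,-22,33,0,0,0,62],[20,-44,66,0,0,0,62],[30,-66,99,0,0,0,62],[40,-88,132,0,0,0,62],[52,-110,163,0,0,0,62]]}}

```text
time: 1.35
eef_pos: [0.6402, 0.2765, 0.1496]
tcp_rot: [[-0.0, 0.129, 0.992], [-0.001, 0.992, -0.129], [-1.0, -0.001, -0.0]]
contact_force: [0.2, 0.2, -0.2]
finger_gap: 0.0616
```

Call:
{"api": "move_arm", "payload": {"motion": [[0,0,0,0,0,0,62],[0,0,0,0,0,0,62]]}}

```text
time: 1.52
eef_pos: [0.6409, 0.2747, 0.1483]
tcp_rot: [[-0.002, 0.131, 0.991], [-0.002, 0.991, -0.131], [-1.0, -0.002, -0.002]]
contact_force: [-1.3, -0.5, -0.4]
finger_gap: 0.0622
```

Run:
```python
from h import *
go(.639,.278,.15,82.5)
s=r.read_camera("scene");t=r.read_camera("top")
a=cv2.resize(s[150:320,230:420],None,fx=3,fy=3,interpolation=cv2.INTER_CUBIC)
b=cv2.resize(t[130:260,100:260],None,fx=3,fy=3,interpolation=cv2.INTER_CUBIC)
cv2.imwrite("pics/d1.png",a);cv2.imwrite("pics/d2.png",b)
```

```text
t 1.5167 shift [-1.7  3.  -2.3] turn [-0.001 -0.002  0.002] gap 0.062198762929865654 F [-1.33 -0.46 -0.37]
```

View pics/d1.png

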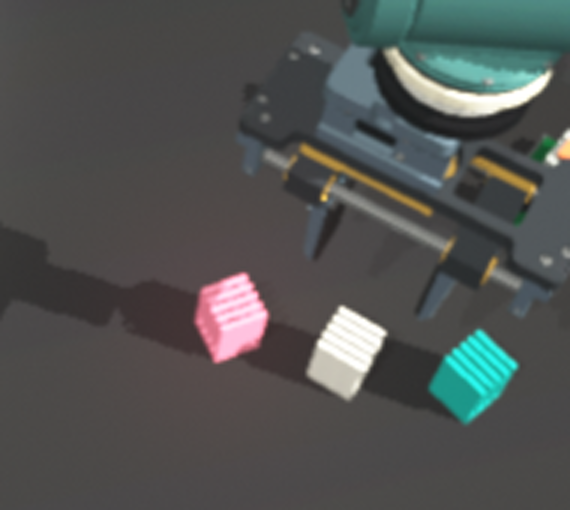

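View pics/d2.png

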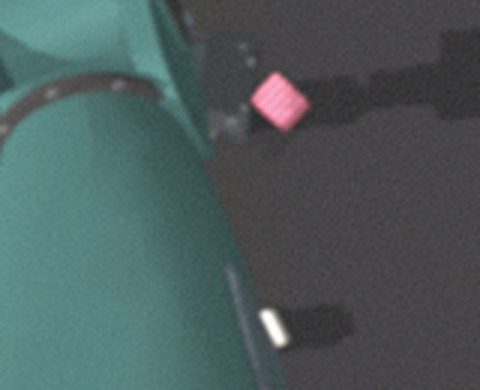

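The scene crop shows the fingers at (318,235) and (435,295), straddling the bare finned block at (345,350), with pink and turquoise outside them. In the top crop the arm hides the part. I'll descend.

Call:
{"api": "move_arm", "payload": {"motion": [[25,3,-2,0,-0.002,0.002,60],[50,3,-2,0,-0.002,0.002,60],[75,3,-2,0,-0.002,0.002,60],[90,3,-2,0,-0.002,0.002,60],[90,3,-2,0,-0.002,0.002,60]]}}

```text
time: 2.03
eef_pos: [0.6356, 0.2802, 0.0566]
tcp_rot: [[-0.003, 0.128, 0.992], [-0.001, 0.992, -0.128], [-1.0, -0.002, -0.003]]
contact_force: [-0.0, -1.1, -1.0]
finger_gap: 0.0601
```

Run:
```python
from h import *
go(.639,.278,.027,82.5)
s=r.read_camera("scene")
a=cv2.resize(s[190:310,270:430],None,fx=4,fy=4,interpolation=cv2.INTER_CUBIC)
cv2.imwrite("pics/e1.png",a)
```

```text
t 2.0333 shift [29.6 -1.7  3.7] turn [ 0.003 -0.003  0.002] gap 0.060119334411736655 F [-0.04 -1.13 -0.96]
```

View pics/e1.png

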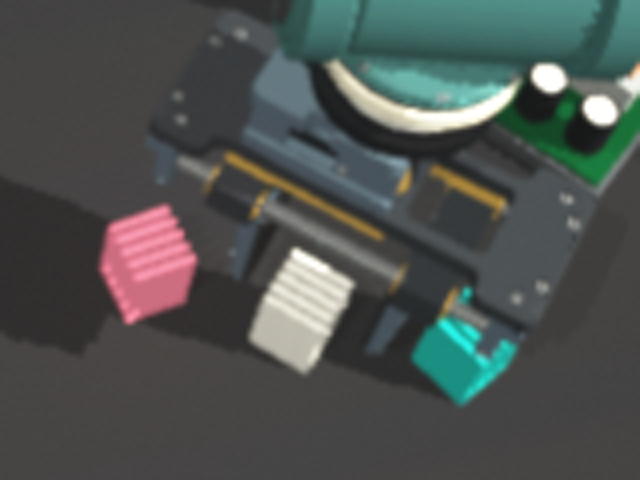

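The crop shows the fingertips at (240,275) and (375,350), either side of the sink top centred near (303,290). The turquoise block is only hidden from view, not touched. I'll go down the rest.

Call:
{"api": "move_arm", "payload": {"motion": [[10,-2,3,0,-0.003,0.002,60],[20,-2,3,0,-0.003,0.002,60],[30,-2,3,0,-0.003,0.002,60],[30,-2,3,0,-0.003,0.002,60]]}}

```text
time: 2.42
eef_pos: [0.6386, 0.2776, 0.0268]
tcp_rot: [[0.0, 0.128, 0.992], [0.0, 0.992, -0.128], [-1.0, 0.0, 0.0]]
contact_force: [-0.2, 0.5, -0.4]
finger_gap: 0.0601
```

Call:
{"api": "move_arm", "payload": {"motion": [[0,0,0,0,0,0,45],[0,0,0,0,0,0,28],[0,0,0,0,0,0,28],[0,0,0,0,0,0,28],[0,0,0,0,0,0,28]], "force": 15}}

```text
time: 2.83
eef_pos: [0.6388, 0.2777, 0.0272]
tcp_rot: [[0.001, 0.128, 0.992], [0.001, 0.992, -0.128], [-1.0, 0.001, 0.001]]
contact_force: [0.8, -0.8, 2.3]
finger_gap: 0.0321
```

Call:
{"api": "move_arm", "payload": {"motion": [[0,0,0,0,0,0,25],[0,0,0,0,0,0,25],[0,0,0,0,0,0,25]]}}

```text
time: 3.08
eef_pos: [0.6389, 0.2777, 0.0273]
tcp_rot: [[0.001, 0.128, 0.992], [0.001, 0.992, -0.128], [-1.0, 0.001, 0.001]]
contact_force: [1.1, -0.5, -1.5]
finger_gap: 0.0324
```

Call:
{"api": "move_arm", "payload": {"motion": [[-10,0,0,0,0,0,25],[-35,0,0,0,0,0,25],[-65,0,0,0,0,0,25],[-95,0,0,0,0,0,25],[-120,0,0,0,0,0,25]], "force": 20}}

```text
time: 3.5
eef_pos: [0.639, 0.2777, 0.1501]
tcp_rot: [[0.002, 0.128, 0.992], [0.001, 0.992, -0.128], [-1.0, 0.001, 0.002]]
contact_force: [0.8, 0.3, -0.4]
finger_gap: 0.0322
```

Run:
```python
from h import *
go(.542,-.2215,.15,94.5)
s=r.read_camera("scene")
cv2.imwrite("pics/f1.png",s)
a=cv2.resize(s[60:230,80:240],None,fx=3.5,fy=3.5,interpolation=cv2.INTER_CUBIC)
cv2.imwrite("pics/f2.png",a)
```

```text
t 3.5 shift [  -0.7 -507.5  -32.3] turn [-0.207  0.002 -0.001] gap 0.032202855675874255 F [ 0.85  0.31 -0.38]
```

View pics/f1.png

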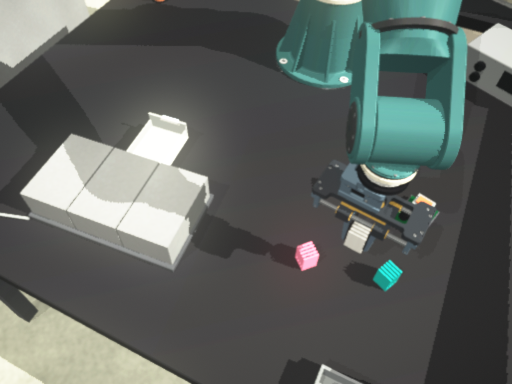

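View pics/f2.png

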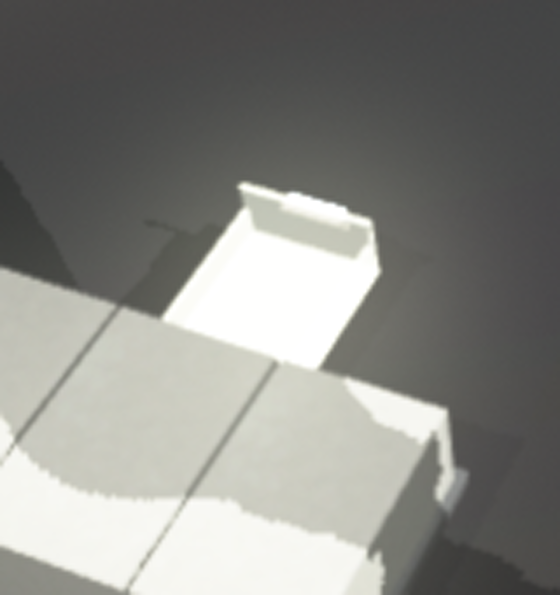

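The sink is held between the fingers at scene (358,235), clear of the bench. The drawer's front panel shows top corners at crop (240,184) and (372,220); I'll cross-check the drawer pose with them.

Run:
```python
from h import *
np.set_printoptions(precision=4,suppress=True)
for z in(.046,.067):
    p=back("scene",crop([(240,184),(372,220)],3.5,80,60),z);print(p,p.mean(0),np.linalg.norm(p[1]-p[0]))
print(back("scene",crop([(258,237),(357,258)],3.5,80,60),.021))
```

```text
[[ 0.465  -0.2939  0.046 ]
 [ 0.4544 -0.1923  0.046 ]] [ 0.4597 -0.2431  0.046 ] 0.10216662952323208
[[ 0.4819 -0.2784  0.067 ]
 [ 0.4716 -0.1796  0.067 ]] [ 0.4767 -0.229   0.067 ] 0.09938290054579897
[[ 0.4842 -0.2709  0.021 ]
 [ 0.4707 -0.1977  0.021 ]]
```

Call:
{"api": "move_arm", "payload": {"motion": [[0,-30,-2,-0.03,0,0,25],[0,-68,-5,-0.07,0,0,25],[0,-106,-8,-0.11,0,0,25],[0,-144,-10,-0.15,0,0,25],[0,-182,-12,-0.2,0,0,25]]}}

```text
time: 3.97
eef_pos: [0.6054, 0.0982, 0.1548]
tcp_rot: [[0.008, -0.074, 0.997], [0.003, 0.997, 0.074], [-1.0, 0.003, 0.008]]
contact_force: [0.4, -0.7, -0.2]
finger_gap: 0.0321
```

```bash
python3 -c "
from h import *
go(.541,-.220,.15,94.5)"
```

```text
t 3.9667 shift [   3.3 -312.6  -87.7] turn [-0.005  0.008 -0.003] gap 0.032126590553428445 F [ 0.45 -0.67 -0.22]
```

Call:
{"api": "move_arm", "payload": {"motion": [[0,-36,-10,0,0.008,0,25],[0,-72,-20,0,0.008,-0.003,25],[0,-108,-30,0,0.008,-0.003,25],[0,-144,-40,0,0.008,-0.003,25],[0,-180,-50,0,0.008,-0.003,25]]}}

```text
time: 4.38
eef_pos: [0.5683, -0.0866, 0.1546]
tcp_rot: [[0.001, -0.074, 0.997], [-0.0, 0.997, 0.074], [-1.0, -0.001, 0.001]]
contact_force: [0.9, -0.3, -1.2]
finger_gap: 0.0318
```

```bash
python3 -c "
from h import *
go(.541,-.220,.15,94.5)"
```

```text
t 4.3833 shift [   4.6 -131.   -37.1] turn [-0.004  0.001  0.001] gap 0.03176952287891814 F [ 0.85 -0.27 -1.21]
```

Call:
{"api": "move_arm", "payload": {"motion": [[0,-36,-10,0,0,0,25],[2,-72,-20,0,0,0,25],[4,-105,-30,0,0,0,25],[5,-131,-37,-0.004,0,0,25],[5,-131,-37,-0.004,0,0,25]]}}

```text
time: 4.8
eef_pos: [0.5403, -0.2239, 0.1501]
tcp_rot: [[0.002, -0.075, 0.997], [-0.001, 0.997, 0.075], [-1.0, -0.001, 0.001]]
contact_force: [0.5, -0.3, -0.9]
finger_gap: 0.0318
```

Run:
```python
from h import *
go(.541,-.220,.15,94.5)
s=r.read_camera("scene")
a=cv2.resize(s[40:250,50:270],None,fx=2.8,fy=2.8,interpolation=cv2.INTER_CUBIC)
cv2.imwrite("pics/g1.png",a)
b=cv2.resize(r.read_camera("top")[80:260,250:450],None,fx=3,fy=3,interpolation=cv2.INTER_CUBIC)
cv2.imwrite("pics/g2.png",b)
```

```text
t 4.8 shift [0.1 3.8 1. ] turn [-0.003  0.001  0.001] gap 0.03180330595428323 F [ 0.52 -0.29 -0.94]
```

View pics/g1.png

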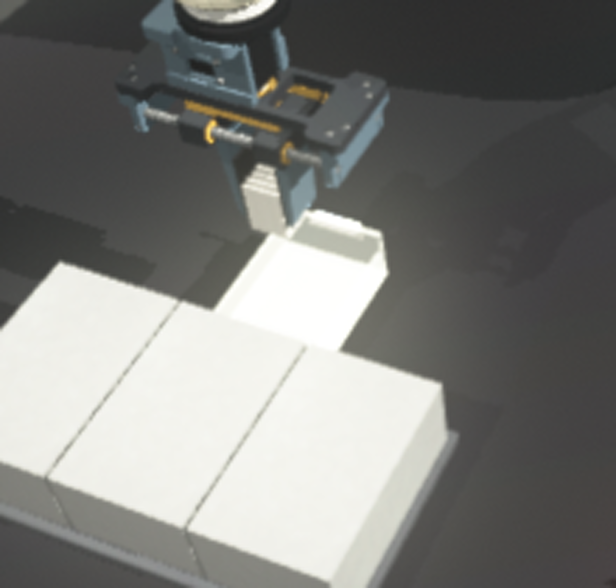

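View pics/g2.png

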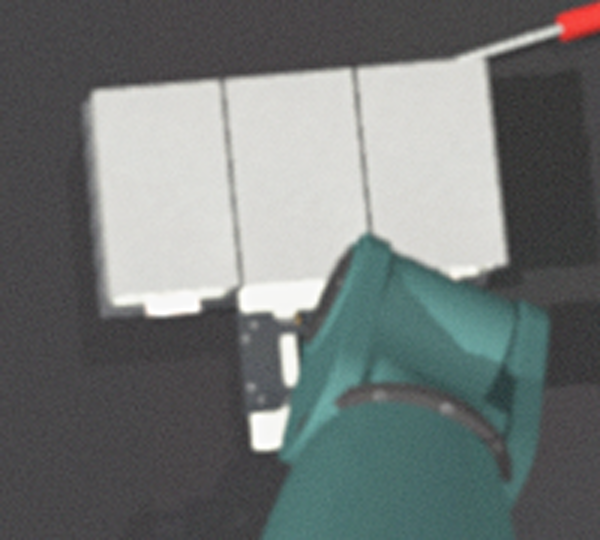

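The sink is held above the drawer, with its bottom at scene crop (268,232) and the drawer behind and below it. I'll descend in two stages.

Call:
{"api": "move_arm", "payload": {"motion": [[20,4,1,0,0,0,25],[45,4,1,0,0,0,25],[70,4,1,0,0,0,25],[85,4,1,0,0,0,25],[90,4,1,0,0,0,25]]}}

```text
time: 5.32
eef_pos: [0.5406, -0.2151, 0.0579]
tcp_rot: [[-0.002, -0.077, 0.997], [0.001, 0.997, 0.077], [-1.0, 0.001, -0.002]]
contact_force: [-0.4, -0.2, -1.9]
finger_gap: 0.0316
```

Run:
```python
from h import *
go(.541,-.220,.0485,94.5)
s=r.read_camera("scene")
a=cv2.resize(s[60:190,90:230],None,fx=4.5,fy=4.5,interpolation=cv2.INTER_CUBIC)
cv2.imwrite("pics/i1.png",a)
```

```text
t 5.3167 shift [ 9.4 -4.9  0. ] turn [-0.001 -0.002 -0.001] gap 0.03162187195441394 F [-0.45 -0.16 -1.86]
```

View pics/i1.png

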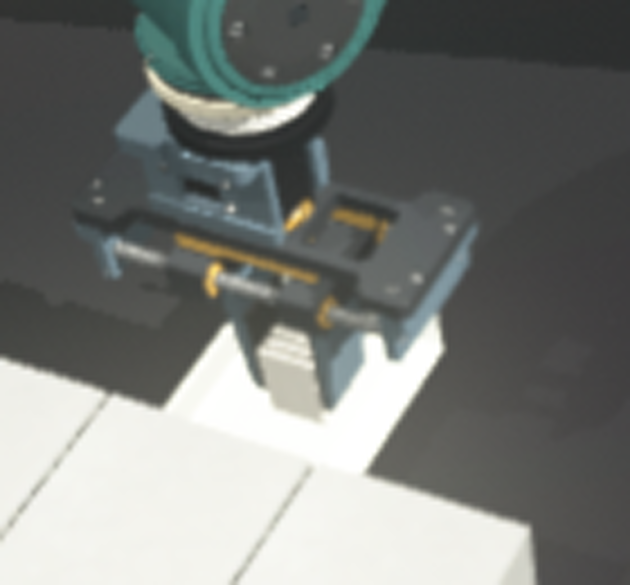

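The sink is inside the drawer outline, just above the floor (crop (295,415)), with fingers inside the walls. I'll lower the last few mm.

Call:
{"api": "move_arm", "payload": {"motion": [[3,-5,0,0,-0.002,0,25],[6,-5,0,0,-0.002,0,25],[8.5,-5,0,0,-0.002,0,25],[9,-5,0,0,-0.002,0,25]]}}

```text
time: 5.7
eef_pos: [0.5415, -0.2204, 0.0496]
tcp_rot: [[0.001, -0.077, 0.997], [0.001, 0.997, 0.077], [-1.0, 0.0, 0.001]]
contact_force: [0.5, 1.0, 0.1]
finger_gap: 0.0319
```

Call:
{"api": "move_arm", "payload": {"motion": [[0.5,0,0,0,0,0,25],[0.5,0,0,0,0,0,25]]}}

```text
time: 5.87
eef_pos: [0.5417, -0.2205, 0.0495]
tcp_rot: [[0.002, -0.077, 0.997], [0.0, 0.997, 0.077], [-1.0, 0.0, 0.002]]
contact_force: [-0.2, 0.4, -0.0]
finger_gap: 0.0319
```

Call:
{"api": "move_arm", "payload": {"motion": [[1,0,0,0,0,0,25],[1.5,0,0,0,0,0,25],[1.5,0,0,0,0,0,25]]}}

```text
time: 6.12
eef_pos: [0.5419, -0.2206, 0.0482]
tcp_rot: [[0.002, -0.077, 0.997], [0.0, 0.997, 0.077], [-1.0, -0.0, 0.002]]
contact_force: [0.1, 0.4, 1.3]
finger_gap: 0.0321
```

Touching the floor at the expected height. I'll release it in place, opening to only 56 mm because the drawer walls are close.

Call:
{"api": "move_arm", "payload": {"motion": [[0,0,0,0,0,0,40],[0,0,0,0,0,0,50],[0,0,0,0,0,0,54],[0,0,0,0,0,0,54],[0,0,0,0,0,0,54]]}}

```text
time: 6.53
eef_pos: [0.5418, -0.2206, 0.0482]
tcp_rot: [[0.002, -0.077, 0.997], [0.0, 0.997, 0.077], [-1.0, 0.0, 0.002]]
contact_force: [0.3, 0.5, 0.6]
finger_gap: 0.054
```

Call:
{"api": "move_arm", "payload": {"motion": [[-10,0,0,0,0,0,54],[-35,0,0,0,0,0,54],[-65,0,0,0,0,0,54],[-100,0,0,0,0,0,54],[-130,0,0,0,0,0,54]]}}

```text
time: 6.95
eef_pos: [0.5415, -0.2206, 0.1808]
tcp_rot: [[0.003, -0.077, 0.997], [-0.0, 0.997, 0.077], [-1.0, -0.0, 0.003]]
contact_force: [0.4, 0.2, 0.3]
finger_gap: 0.0538
```

Run:
```python
from h import *
go(.38,-.234,.18,94.5)
s=r.read_camera("scene")
a=cv2.resize(s[60:190,90:230],None,fx=4.5,fy=4.5,interpolation=cv2.INTER_CUBIC)
cv2.imwrite("pics/j1.png",a)
```

```text
t 6.95 shift [   0.3   -0.9 -162.1] turn [-0.001  0.003  0.   ] gap 0.05382290088562232 F [0.42 0.19 0.27]
```

View pics/j1.png

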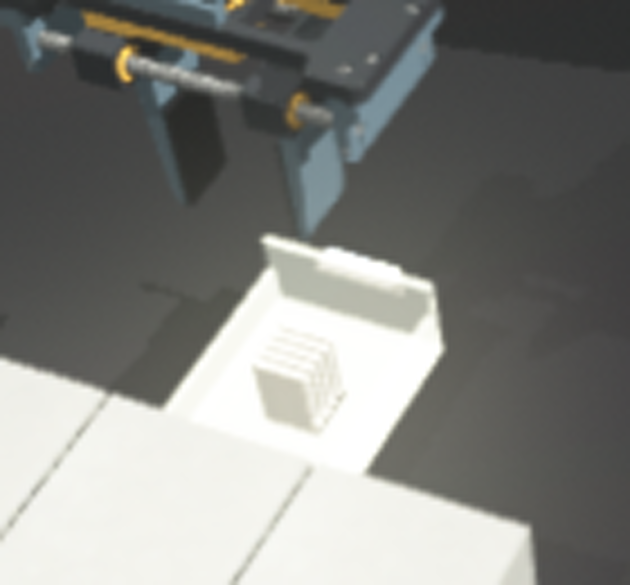

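The sink stands upright on the drawer floor at crop (300,380), released. Next I'll move in front of the pull with the fingers closed, then lower.

Call:
{"api": "move_arm", "payload": {"motion": [[0,0,-30,0,0,0,40],[0,0,-65,0,0,0,20],[0,-1,-100,0,0,0,5],[0,-1,-130,0,0,0,0],[0,-1,-142,0,0,0,0]], "force": 10}}

```text
time: 7.42
eef_pos: [0.3994, -0.2332, 0.1851]
tcp_rot: [[0.008, -0.076, 0.997], [-0.002, 0.997, 0.076], [-1.0, -0.003, 0.008]]
contact_force: [-0.1, 0.2, -0.9]
finger_gap: 0.024
```

```bash
python3 -c "
from h import *
go(.40,-.2325,.045,94.5)"
```

```text
t 7.4167 shift [140.1   1.   -0.4] turn [-0.002  0.008  0.003] gap 0.023983771935080486 F [-0.07  0.25 -0.92]
```

Call:
{"api": "move_arm", "payload": {"motion": [[25,1,0,0,0.008,0.003,0],[55,1,0,0,0.008,0.003,0],[90,1,0,0,0.008,0.003,0],[120,1,0,0,0.008,0.003,0],[138,1,0,0,0.008,0.003,0]]}}

```text
time: 7.83
eef_pos: [0.3998, -0.232, 0.0449]
tcp_rot: [[-0.002, -0.076, 0.997], [0.001, 0.997, 0.076], [-1.0, 0.001, -0.002]]
contact_force: [0.1, -0.2, -1.3]
finger_gap: 0.0005
```

Call:
{"api": "move_arm", "payload": {"motion": [[0,0,0,0,0,0,0],[0,0,0,0,0,0,0]]}}

```text
time: 8.0
eef_pos: [0.3997, -0.2318, 0.0445]
tcp_rot: [[-0.003, -0.076, 0.997], [0.002, 0.997, 0.076], [-1.0, 0.002, -0.003]]
contact_force: [0.1, 0.3, -0.4]
finger_gap: 0.0006
```

Run:
```python
from h import *
go(.443,-.2293,.045,94.5)
s=r.read_camera("scene")
a=cv2.resize(s[50:190,90:240],None,fx=4.2,fy=4.2,interpolation=cv2.INTER_CUBIC)
cv2.imwrite("pics/k1.png",a)
```

```text
t 8.0 shift [-0.7 -0.8 43.4] turn [-0.002 -0.003 -0.002] gap 0.0006344169256261498 F [ 0.09  0.3  -0.36]
```

View pics/k1.png

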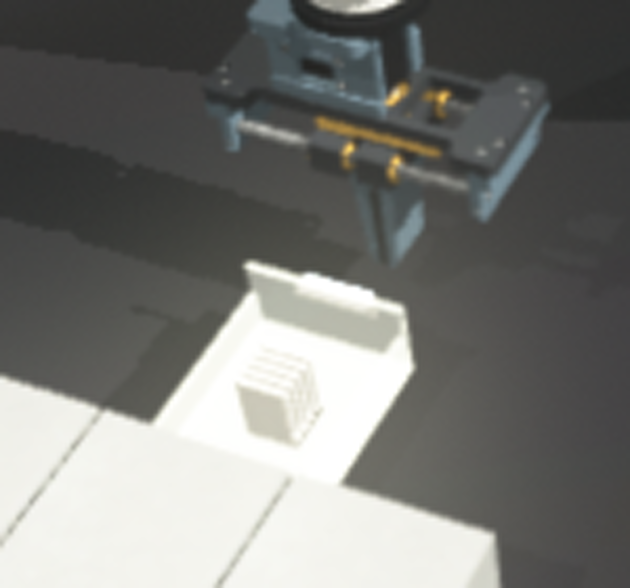

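Closed fingers at crop (390,245) stand in front of the pull at (340,290), and the sink is still upright. I'll approach and push slowly.

Call:
{"api": "move_arm", "payload": {"motion": [[0,0,10,0,0,0,0],[0,0,22,0,0,0,0],[0,-0.5,33,0,0,0,0],[0,-0.5,38,0,0,0,0],[0,-0.5,42,0,0,0,0]]}}

```text
time: 8.47
eef_pos: [0.4438, -0.2296, 0.0459]
tcp_rot: [[-0.001, -0.077, 0.997], [0.0, 0.997, 0.077], [-1.0, 0.0, -0.0]]
contact_force: [-0.4, -0.7, -0.5]
finger_gap: 0.0004
```

Call:
{"api": "move_arm", "payload": {"motion": [[0,0,3,0,0,0,0],[0,0,7,0,0,0,0],[0,0,11,0,0,0,0],[0,0,16,0,0,0,0],[0,0,22,0,0,0,0]]}}

```text
time: 8.88
eef_pos: [0.4658, -0.2277, 0.0458]
tcp_rot: [[-0.001, -0.077, 0.997], [0.001, 0.997, 0.077], [-1.0, 0.001, -0.001]]
contact_force: [-2.1, 1.5, 0.6]
finger_gap: 0.0005
```

Run:
```python
from h import *
go(.586,-.218,.045,94.5)
s=r.read_camera("scene")
a=cv2.resize(s[50:190,90:240],None,fx=4.2,fy=4.2,interpolation=cv2.INTER_CUBIC)
cv2.imwrite("pics/l1.png",a)
```

```text
t 8.8833 shift [  0.7   0.5 120.6] turn [-0.002 -0.001 -0.001] gap 0.0004929362706831783 F [-2.15  1.54  0.59]
```

View pics/l1.png

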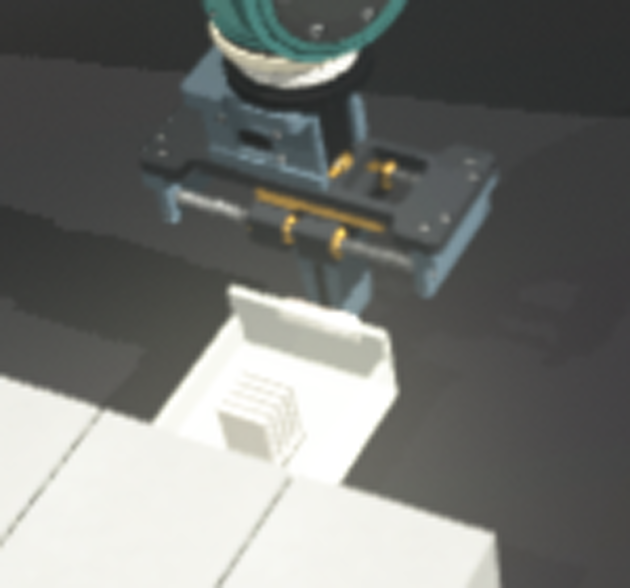

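The drawer is moving in under about 2 N with the sink upright; its front top is at crop (310,305). Contact matches the estimate, leaving about 120 mm to go.

Call:
{"api": "move_arm", "payload": {"motion": [[0,0,7,0,0,0,0],[0,0,15,0,0,0,0],[0,0,23,0,0,0,0],[0,0,31,0,0,0,0],[0,0,39,0,0,0,0]]}}

```text
time: 9.35
eef_pos: [0.5068, -0.2248, 0.046]
tcp_rot: [[-0.0, -0.077, 0.997], [0.0, 0.997, 0.077], [-1.0, 0.0, -0.0]]
contact_force: [-2.4, 0.7, -0.1]
finger_gap: 0.0004
```

Call:
{"api": "move_arm", "payload": {"motion": [[0,0,8,0,0,0,0],[0,0,16,0,0,0,0],[0,0,24,0,0,0,0],[0,0,32,0,0,0,0],[0,0,40,0,0,0,0]]}}

```text
time: 9.77
eef_pos: [0.5474, -0.2216, 0.0459]
tcp_rot: [[-0.0, -0.077, 0.997], [0.0, 0.997, 0.077], [-1.0, 0.0, -0.0]]
contact_force: [-1.8, 1.5, 0.4]
finger_gap: 0.0005
```

Call:
{"api": "move_arm", "payload": {"motion": [[0,0,7,0,0,0,0],[0,0,13,0,0,0,0],[0,0,18,0,0,0,0],[0,0,22,0,0,0,0],[0,0,25,0,0,0,0]]}}

```text
time: 10.18
eef_pos: [0.5728, -0.2196, 0.0459]
tcp_rot: [[-0.0, -0.077, 0.997], [0.0, 0.997, 0.077], [-1.0, 0.0, -0.0]]
contact_force: [-2.3, 1.2, 0.9]
finger_gap: 0.0003
```

Run:
```python
from h import *
go(.586,-.218,.045,94.5)
s=r.read_camera("scene")
a=cv2.resize(s[50:210,70:240],None,fx=3.7,fy=3.7,interpolation=cv2.INTER_CUBIC)
cv2.imwrite("pics/m1.png",a)
```

```text
t 10.1833 shift [ 0.9  0.6 13.3] turn [-0.001 -0.    -0.   ] gap 0.0002693179211628353 F [-2.35  1.19  0.91]
```

View pics/m1.png

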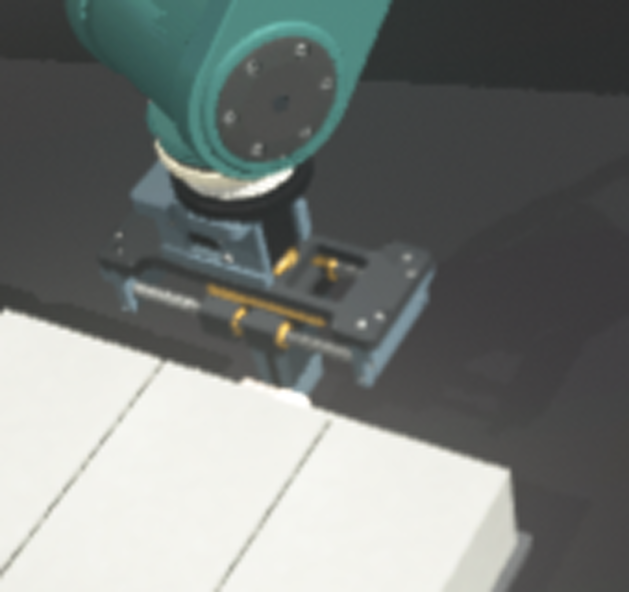

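The pull still shows ahead of the case edge at crop (275,392). I'll finish in 2 mm steps, watching the force.

Call:
{"api": "move_arm", "payload": {"motion": [[0,0,2,0,0,0,0],[0,0,4,0,0,0,0],[0,0,6,0,0,0,0],[0,0,8,0,0,0,0],[0,0,10,0,0,0,0]]}}

```text
time: 10.65
eef_pos: [0.5832, -0.2189, 0.046]
tcp_rot: [[0.0, -0.077, 0.997], [0.0, 0.997, 0.077], [-1.0, 0.0, 0.0]]
contact_force: [-0.7, 0.8, -0.3]
finger_gap: 0.0006
```

Call:
{"api": "move_arm", "payload": {"motion": [[0,0,1,0,0,0,0],[0,0,2,0,0,0,0],[0,0,3,0,0,0,0]]}}

```text
time: 10.9
eef_pos: [0.5836, -0.2188, 0.0458]
tcp_rot: [[-0.006, -0.078, 0.997], [0.001, 0.997, 0.078], [-1.0, 0.001, -0.006]]
contact_force: [-28.1, -7.7, 21.7]
finger_gap: 0.0003
```

The force rose to 28 N at 0.584 m, a hard stop where I predicted the shut position. I'll back off and look.

Call:
{"api": "move_arm", "payload": {"motion": [[0,0,-5,0,0,0,0],[0,0,-30,0,0,0,0],[0,0,-65,0,0,0,0],[0,0,-100,0,0,0,0],[-10,0,-135,0,0,0,0]]}}

```text
time: 11.32
eef_pos: [0.4472, -0.2288, 0.0555]
tcp_rot: [[-0.007, -0.078, 0.997], [0.001, 0.997, 0.078], [-1.0, 0.002, -0.007]]
contact_force: [-0.7, -1.2, 0.8]
finger_gap: 0.0006
```

Call:
{"api": "move_arm", "payload": {"motion": [[-30,0,0,0,0,0,0],[-60,0,-5,0,0,0,0],[-100,20,-10,0,0,0,0],[-130,50,-10,0,0,0,0],[-150,85,-10,0,0,0,0]]}}

```text
time: 11.73
eef_pos: [0.4326, -0.1476, 0.2075]
tcp_rot: [[-0.003, -0.076, 0.997], [-0.0, 0.997, 0.076], [-1.0, 0.0, -0.003]]
contact_force: [1.1, 0.4, 0.9]
finger_gap: 0.0004
```

Run:
```python
from h import *
s=r.read_camera("scene");t=r.read_camera("top")
cv2.imwrite("pics/n1.png",s)
cv2.imwrite("pics/n2.png",cv2.resize(t[90:245,270:430],None,fx=3.8,fy=3.8,interpolation=cv2.INTER_CUBIC))
o=r.observe();print(o["time"],o["eef_pos"],o["contact_force"])
t0=cv2.imread("pics/top0.png")
for im in(t0,t):
    g=cv2.cvtColor(im,cv2.COLOR_BGR2GRAY)[228:255,172:203];m=cv2.moments((g>150).astype('uint8'),True);print("relay px",m['m10']/max(m['m00'],1)+172,m['m01']/max(m['m00'],1)+228,m['m00'])
```

```text
11.8333 [ 0.43306039 -0.14496985  0.2080951 ] [ 0.28043195  0.18444198 -0.23476625]
relay px 186.5505617977528 240.8426966292135 178.0
relay px 186.6 240.88888888888889 180.0
```

View pics/n1.png

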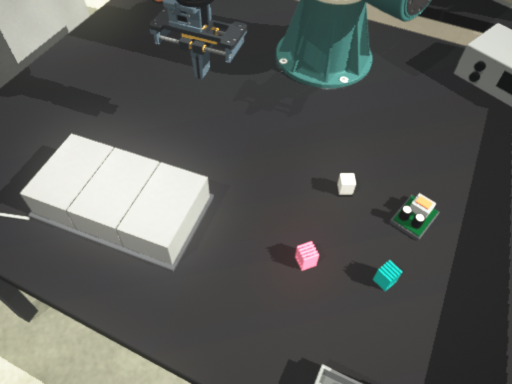

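View pics/n2.png

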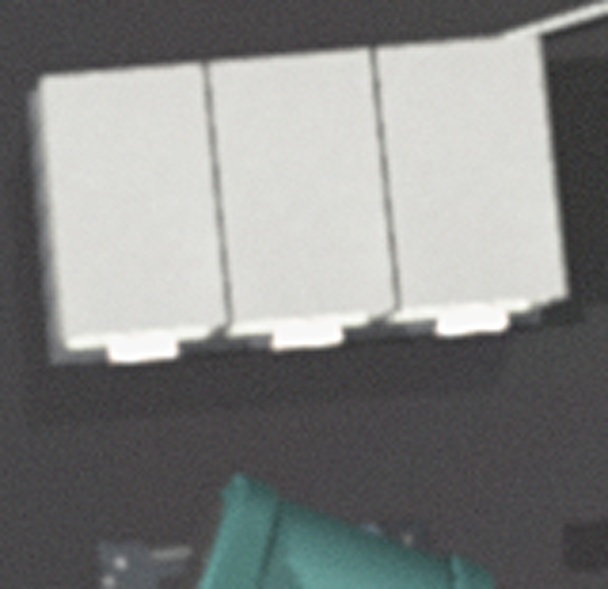

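The middle pull (crop (308,347)) lies exactly in line with the two shut neighbours at (143,360) and (473,333), so the drawer is shut. The relay's pixel position is unchanged, and the arm touches nothing.

```bash
python3 -c "
from bench import r
print(r.close_job())"
```

```text
the job is handed in; nothing more can be done
None
```

I gripped the bare five-fin heat sink by its fin ends and set it down upright on the open middle drawer's floor. The floor contact force was about 1 N. I let go there, then pushed the drawer shut by its pull with the fingers closed. The job was handed in at about 11.8 s of the 48 s allowed.

- **Drawer:** the middle pull lines up with the pulls of the two shut drawers. The push met a hard stop at 28 N, within 3 mm of where I expected it.
- **Heat sink:** it was last seen standing upright in the drawer early in the push. With the drawer shut it is out of the cameras' view, so its final rest there is inferred, not seen.
- **Relay:** it moved less than 0.1 pixel in the top view.
- **Arm:** it ended clear of everything, and no check failed or disagreed.

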